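# Shut the tile case: flap down, then lid

## Robot

A 6-joint arm with a two-finger parallel gripper is mounted at the origin on the work surface; the furniture and walls round the work are solid. World frame = base frame: x ahead of the robot, y to its left, z up, the work surface at z = 0. Lengths are in mm, angles in rad, forces in N, time in s.
With the tool pointing down it reaches from about 275 to 750 mm from the base axis. Payload 10.2 kg.
Tool frame: the origin (TCP) lies between the finger pads; the fingertips stand 17 mm ahead of it and the grasp point (between the pads) lies 2 mm behind it; x points along the fingers, z is the direction in which the jaws open and shut, and the axes are right-handed (so a half turn about x gives the same grasp; the last joint's range is limited). The gripper opens to 85 mm and grips with 20 to 120 N. Pads are 22 mm wide; open, the fingers measure 114 mm over their backs; the gripper's body (76 mm by 85 mm) begins 54 mm behind the grasp point. The pads swing forward as they close: fully open they stand 13 mm farther back than shut.
Start: joints at [1.013, 0.313, 1.498, -0, 1.331, -0.223], TCP at [172.518, 495.852, 248.294] pointing down, gripper open.
Joint ranges: [-2.94, 2.94], [-0.97, 2.17], [0.19, 2.56], [-1.23, 4.37], [0.02, 3.11], [-2.88, 2.88]. Speed limits (rad/s): [2.39, 2.39, 3.01, 3.14, 3.14, 3.14].

## Interface

Orientations are given as a unit quaternion [w, x, y, z].
In Python, from workcell import telemetry, optics, hand_in gives the robot as it stands. The module is installed in compiled form; this text tells all that it offers.
- The arm moves only by the shell command python3 -m handwheel 'ROWS' [FORCE]. ROWS is a JSON object of lists of equal length, an entry for each row: "travel": the shift along the tool's x, y, z in mm, a list of three; "rot": the turn, a rotation vector about the tool's x, y, z in rad, a list of three; "fingers": the closure, from -1 (fully open) to 1 (shut), so that 0 is half open. In form: {"travel": [[dx, dy, dz], ...], "rot": [[rx, ry, rz], ...], "fingers": [fingers, ...]}. A call has 1 to 20 rows; each row shifts and turns the pose as measured when the row begins, along the tool's axes as they then stand; what a row does not reach is not made up. A row lasts 1/8 s, in which the tool goes at most 62.5 mm and 10.7 degrees, less where a joint would pass 70% of its speed; a pose out of reach is approached as far as the arm can. A call is refused whole if a number of a shift passes 62.5 or a number of a turn 0.188, either way. A call with a gripper value outside its range is refused whole. The fingers move at their own pace and stop on an object; FORCE is the grip in N (left out, the last holds). Time passes only in rows, so rows that do not move let the fingers close. It gives the time, the measured TCP pose, the force and the opening at its end, in the units of the state.
- telemetry.get_obs(): the state, without advancing time (a new reading comes with each control period).
- optics.read_camera(name): name is "scene" or "top" or "wrist"; returns (picture, depth): 400x640x3 uint8, red, green, blue; 400x640 float32, mm along the optical axis (not along the pixel's ray), 0 where there is no reading.
- optics.camera_model(name): a dict with "fx", "fy", "cx", "cy" (pixels), "world_to_cam" (4x4, takes a point from world to camera coordinates). Camera axes: x right, y up, looking along -z (the intrinsics and any distortion apply to the point x, -y, -z); pixel columns grow to the right and rows downward; lengths in mm; the calibration is good to about 2 mm. A picture is of the moment at which its call begins: read the wrist's pose just before it. camera_model takes no time and is no camera call; for the wrist camera it gives the pose at the moment of the call.
- hand_in(): hands the job in, once; it reports no verdict.
The state is a dict: "t": time; "joint_positions": joint angles; "qd": joint speeds; "effort": joint torques, N m; "tool_pos": TCP position; "tcp_rot": TCP orientation; "wrist_force": force on the tool from outside, world axes, zero at the start; "moment": the same for the moment, N m; "opening": finger opening in mm.
Only numpy, scipy, OpenCV 4.12 (cv2) and the standard library are available. Lean on these libraries where they do the work, as an engineer would, in place of code of your own. Each camera call takes 0.05 s, during which the arm holds its last target. There are 200 camera calls.

## Task

Put the wooden tile case away: first push its upright green flap down flat over the glaze tiles, then swing the open lid over until it is fully shut. Only push, gently, with the fingertips or the outside of the fingers: do not grip or lift anything, do not start shutting the lid while the flap is still up, leave the things in the case and on the worktop where they are, and finish clear of everything.

Things in the scene. Friction and masses are not known exactly. Their poses are not given: they have to be found in the camera images.
- tile_case: The open wooden case, 160 mm (its x) by 180 mm (its y) by 60 mm high, walls 6 mm, inner floor at 12 mm; heavy, it does not shift. Origin at the centre of its underside; z up. The lid is hinged along its +x wall, the flap along its -x wall.
- case_lid (a joint): Lid angle in rad: 0 fully shut, grows as it opens, at most 1.95 (1.57 is upright; beyond that it leans outwards, away from the case). The lid, 160 mm from hinge to free edge, 180 mm wide, 18 mm thick and 0.2 kg, has a stiff hinge and stays where it is left: about 2 to 4 N near the free edge moves it.
- case_flap (a joint): Flap angle in rad: 0 folded down flat, grows as it is raised, 1.57 is upright, at most 1.62. The flap, 95 mm from hinge to free edge, 160 mm wide, 6 mm thick, green on the outer face (upward when folded) and dark on the inner, has a stiff hinge and stays where it is left: about 1 N near the free edge moves it. Folded, its upper face lies 45 mm above the case's underside, 15 mm below the rim, with the tiles untouched beneath it. While up it stands in the lid's way.
- lid_hinge (a point): Middle of the lid's hinge line: 80 mm along the case's +x, 60 mm above its underside; the line runs along the case's y. The lid's outer face lies 18 mm outside the plane through this line, its inner rim in that plane.
- lid_edge (a point): Middle of the lid's free edge, on its outer face (moves with the lid).
- flap_hinge (a point): Middle of the flap's hinge line: 70 mm along the case's -x, 42 mm above its underside; the line runs along the case's y, at mid thickness of the flap.
- flap_edge (a point): Middle of the flap's free edge, on its green outer face (moves with the flap).
- test_tile_0: Glaze test tile, white and blue, 55x42x7 mm, loose in the case under the flap. Origin under its centre.
- test_tile_2: Glaze test tile, white and dark red, 55x42x7 mm, loose in the case under the flap. Origin under its centre.
- marker: Black marker pen, 17x138x17 mm, loose in the narrow compartment by the lid hinge. Origin under its centre.
- spray_bottle: Water sprayer, 90x66x216 mm, bystander. Origin under its foot.
- glazed_bowl: Small teal bowl, 68 mm wide, 47 mm high, bystander. Origin under its foot.
- stamp: White plaster stamp, 42x42x52 mm, bystander. Origin under its foot.
- bisque_cup: Unglazed pale cup, 66 mm wide, 74 mm high, bystander. Origin under its foot.
- slip_beaker: Grey beaker, 69 mm wide, 92 mm high, bystander. Origin under its foot.
- test_tile_3: Glaze test tile, white and dark blue-grey, 55x42x7 mm, bystander on the worktop. Origin under its centre.
- jar_3: Jar with green cap, 64 mm wide, 82 mm high, bystander (the jars behind it stay put). Origin under its foot.

How it is judged:
By the outcome, as a careful person would: the job done as asked, in the order asked, and still so for the second after the job is handed in, with the robot touching nothing.
It also fails if it takes over 58 s, if anything falls off the work surface, if the arm or the gripper's body presses on something with over 40 N, if the wrist force passes 120 N, or if a joint passes its speed limit or range.

## Working session

There is one attempt and no reset: what is moved stays moved. The work goes in short steps, Python scripts to look and compute and a shell command to move; the robot and the scene stay as the last step left them, time stands still between calls to the robot, and variables do not carry over. Pictures are saved under pics/ and viewed, about 8 in all and at most 12, crops included, and the job is handed in when it is done.

```bash
mkdir -p pics
cat > h.py <<'E'
import numpy as np, cv2
from workcell import telemetry, optics
def snap(name, f):
    im,d=optics.read_camera(name); m=optics.camera_model(name)
    cv2.imwrite('pics/%s.png'%f, im[:,:,::-1]); np.savez('pics/%s.npz'%f, im=im,d=d,T=m['world_to_cam'],K=[m[k] for k in('fx','fy','cx','cy')])
    return im,d,m
def cloud(f):
    z=np.load('pics/%s.npz'%f); d=z['d']; fx,fy,cx,cy=z['K']
    v,u=np.mgrid[:d.shape[0],:d.shape[1]]
    P=np.stack([(u-cx)/fx*d,-(v-cy)/fy*d,-d,np.ones_like(d)],-1)@np.linalg.inv(z['T']).T
    P=P[...,:3]; P[d==0]=np.nan
    return z['im'],P
E
python3 - <<'E'
from h import *
print(telemetry.get_obs())
a,_,m=snap('scene','s0'); b,_,m2=snap('top','t0'); print(m,m2)
cv2.imwrite('pics/b0.png',cv2.resize(np.vstack([a,b])[:,:,::-1],(480,600),interpolation=cv2.INTER_AREA))
E
```

```text
{'t': 0.0, 'joint_positions': array([ 1.01260950e+00,  3.13496919e-01,  1.49843551e+00, -4.67099052e-06,
        1.33103094e+00, -2.23424762e-01]), 'qd': array([-0.00099163,  0.00093205,  0.00067185,  0.00078746,  0.00131807,
        0.00027053]), 'effort': array([-1.33140213e-03, -4.12276447e+01, -2.59745622e+01, -2.90765629e-04,
        4.14043883e-03, -3.80024119e-06]), 'tool_pos': array([172.38016044, 495.63885368, 247.71165396]), 'tcp_rot': array([ 0.57586539, -0.40989997,  0.57675891,  0.4095244 ]), 'wrist_force': array([-0.30527749,  0.29719455, -0.50860143]), 'moment': array([ 0.06785341,  0.03029444, -0.02011172]), 'opening': 85.69874398210737}
{'fx': 386.20978852479305, 'fy': 386.20978852479305, 'cx': 317.44702790193946, 'cy': 194.7432894985399, 'world_to_cam': array([[ 6.48713694e-01, -7.60646956e-01,  2.42229600e-02,
        -4.76006709e+02],
       [ 3.28063780e-01,  3.08223844e-01,  8.92957008e-01,
        -1.56049171e+02],
       [-6.86691124e-01, -5.71326764e-01,  4.49489744e-01,
        -1.00277236e+03],
       [ 0.00000000e+00,  0.00000000e+00,  0.00000000e+00,
         1.00000000e+00]])} {'fx': 457.44982057267106, 'fy': 457.44982057267106, 'cx': 314.1436098775339, 'cy': 199.70861192363353, 'world_to_cam': array([[ 1.49835952e-02, -9.99365786e-01, -3.23035190e-02,
        -2.06728426e+02],
       [ 9.98995070e-01,  1.35975491e-02,  4.27078057e-02,
        -4.73417482e+02],
       [-4.22414712e-02, -3.29109727e-02,  9.98565234e-01,
        -1.17442415e+03],
       [ 0.00000000e+00,  0.00000000e+00,  0.00000000e+00,
         1.00000000e+00]])}
```

View pics/s0.png

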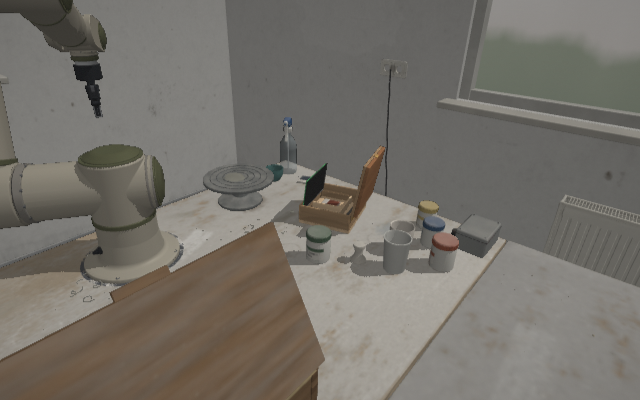

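View pics/t0.png

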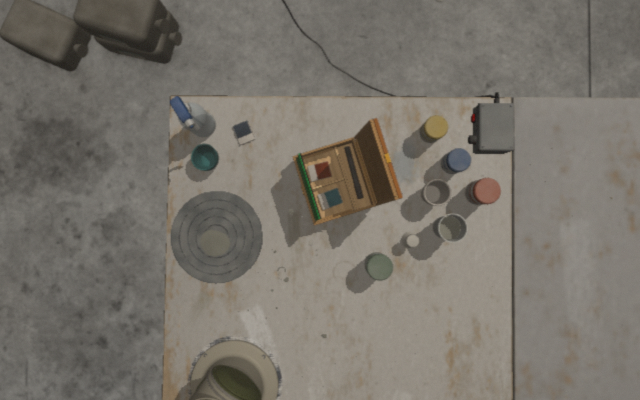

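The top view shows the case around pixel (340,180), with the green flap edge at (311,187) on its left and the open lid at (385,160) on its right, so case +x is roughly world -y. The scene view agrees: flap up at (315,185), lid at (370,180). Bystanders near the lid are the cup (436,193) and stamp (412,240).

Run:
```python
from h import *
im,P=cloud('t0')
hsv=cv2.cvtColor(im,cv2.COLOR_RGB2HSV)
roi=np.zeros(im.shape[:2],bool); roi[110:230,285:410]=True
g=roi&(hsv[...,0]>45)&(hsv[...,0]<85)&(hsv[...,1]>100)
q=P[g]; q=q[~np.isnan(q[:,0])]; print('green',g.sum()); print(np.percentile(q,[2,25,50,75,98],axis=0).round())
def rect(m,n):
    q=P[m]; q=q[~np.isnan(q[:,0])]; r=cv2.minAreaRect(q[:,:2].astype(np.float32)); print(n,len(q),r,'\n',cv2.boxPoints(r).round(),np.median(q[:,2]))
Z=P[...,2]
rect(g,'flap')
for lo,hi in((50,66),(66,100),(100,140),(140,180),(180,205),(205,225),(225,260)): 
    m=roi&(Z>lo)&(Z<hi); 
    if m.sum()>20: rect(m,(lo,hi))
# tall things elsewhere
m=((Z>20)&(Z<400)).astype(np.uint8); n,l,s,c=cv2.connectedComponentsWithStats(m)
for i in range(1,n):
    if s[i,4]>60:
        q=P[l==i]; print(c[i].round(),s[i,4],np.percentile(q,[2,98],axis=0).round().tolist())
im,P=cloud('s0'); Z=P[...,2]
hsv=cv2.cvtColor(im,cv2.COLOR_RGB2HSV)
roi=np.zeros(im.shape[:2],bool); roi[140:235,295:390]=True
o=roi&(hsv[...,0]<20)&(hsv[...,1]>120)&(Z>70)
q=P[o]; print('lid scene',len(q)); print(np.percentile(q,[2,50,98],axis=0).round())
for z0 in range(70,230,20):
    s=q[(q[:,2]>z0)&(q[:,2]<z0+20)]
    if len(s): print(z0,len(s),np.percentile(s,[5,50,95],axis=0).round().tolist())
d=roi&(P[...,2]>62)&(P[...,1]>0)&~o
d[:,335:]=False
q=P[d];print('flap scene',len(q),np.percentile(q,[2,50,98],axis=0).round().tolist())
```

```text
green 200
[[ 431. -214.   63.]
 [ 463. -202.  106.]
 [ 494. -192.  127.]
 [ 534. -180.  135.]
 [ 570. -167.  139.]]
flap 200 ((501.3800964355469, -187.6475830078125), (155.1916046142578, 11.910326957702637), 17.99921226501465) 
 [[ 426. -206.]
 [ 429. -217.]
 [ 577. -169.]
 [ 573. -158.]] 126.51143045462561
(50, 66) 812 ((523.0243530273438, -251.4356689453125), (179.9733428955078, 166.7689666748047), 18.246662139892578) 
 [[ 411. -200.]
 [ 464. -359.]
 [ 635. -302.]
 [ 582. -144.]] 59.356184364760225
(66, 100) 430 ((525.1246337890625, -257.1517333984375), (179.3950653076172, 164.08547973632812), 18.156007766723633) 
 [[ 414. -207.]
 [ 465. -363.]
 [ 636. -307.]
 [ 585. -151.]] 80.01072062678509
(100, 140) 661 ((527.075439453125, -264.298583984375), (179.135986328125, 163.61630249023438), 18.106050491333008) 
 [[ 417. -214.]
 [ 467. -370.]
 [ 638. -314.]
 [ 587. -159.]] 127.17324936122418
(140, 180) 427 ((552.9953002929688, -343.19525146484375), (179.0167999267578, 9.998462677001953), 17.94552993774414) 
 [[ 466. -366.]
 [ 469. -376.]
 [ 640. -320.]
 [ 637. -311.]] 160.81970428368936

[... 1367 characters left out ...]
0, -371.0, 71.0], [504.0, -359.0, 80.0], [599.0, -328.0, 89.0]]
90 68 [[465.0, -374.0, 91.0], [507.0, -362.0, 100.0], [603.0, -331.0, 109.0]]
110 67 [[465.0, -378.0, 112.0], [508.0, -365.0, 120.0], [602.0, -335.0, 129.0]]
130 77 [[467.0, -379.0, 131.0], [510.0, -368.0, 140.0], [605.0, -335.0, 149.0]]
150 73 [[468.0, -383.0, 151.0], [512.0, -370.0, 160.0], [611.0, -338.0, 168.0]]
170 78 [[469.0, -386.0, 171.0], [515.0, -373.0, 180.0], [610.0, -343.0, 189.0]]
190 80 [[470.0, -390.0, 191.0], [512.0, -378.0, 201.0], [611.0, -345.0, 209.0]]
210 93 [[473.0, -389.0, 212.0], [540.0, -368.0, 216.0], [624.0, -340.0, 218.0]]
flap scene 31 [[673.0, 63.0, 64.0], [681.0, 69.0, 92.0], [690.0, 74.0, 124.0]]
```

```bash
cat >> h.py <<'E'
from scipy.spatial.transform import Rotation as R
C=np.array([521.4,-248.,0]); yaw=-np.arctan2(.951,.311)
B=np.array([[np.cos(yaw),-np.sin(yaw),0],[np.sin(yaw),np.cos(yaw),0],[0,0,1]]) # columns: case axes
def st(*targets):
    o=telemetry.get_obs(); q=o['tcp_rot']; M=R.from_quat([*q[1:],q[0]]).as_matrix(); p=o['tool_pos']
    c=B.T@(p-C); print('t %.2f case-pos TCP'%o['t'],c.round(1),'tip z %.1f'%(p[2]-17),'open %.1f'%o['opening'],'Fcase',(B.T@o['wrist_force']).round(1))
    print('tool axes (cols) in case frame\n',(B.T@M).round(3))
    for t in targets: print('to',t,'tool delta',((B.T@M).T@(np.array(t)-c)).round(1))
    return M,p
E
python3 - <<'E'
from h import *
M,p=st((-125,0,230))
# rotation (tool frame) to have x down, and z along case +y or case +/-x
for n,z in(('ey',[0,1,0]),('-ey',[0,-1,0]),('ex',[1,0,0]),('-ex',[-1,0,0])):
    x=np.array([0,0,-1.]);z=np.array(z,float); D=B@np.stack([x,np.cross(z,x),z],1)
    print(n,R.from_matrix(M.T@D).as_rotvec().round(3))
E
```

```text
t 0.10 case-pos TCP [-815.3 -100.6  247.8] tip z 230.8 open 85.5 Fcase [-0.  -0.  -0.5]
tool axes (cols) in case frame
 [[ 0.001 -0.606 -0.796]
 [-0.001 -0.796  0.606]
 [-1.     0.    -0.001]]
to (-125, 0, 230) tool delta [  18.2 -498.2 -488.2]
ey [ 0.92  -0.001  0.   ]
-ey [-2.222e+00 -0.000e+00 -1.000e-03]
ex [ 2.491e+00 -1.000e-03  1.000e-03]
-ex [-0.651 -0.001 -0.001]
```

```bash
python3 -m handwheel '{"travel":[[0,0,0],[0,0,0],[0,0,0],[0,0,0],[0,0,0],[0,0,0]],"rot":[[0.18,0,0],[0.18,0,0],[0.18,0,0],[0.18,0,0],[0.18,0,0],[0.02,0,0]],"fingers":[1,1,1,1,1,1]}' 30
python3 -c "
from h import *
st((-125,0,230))"
```

```text
t: 0.85
tool_pos: [171.9, 494.9, 245.7]
tcp_rot: [0.698, -0.103, 0.701, 0.1]
wrist_force: [0.2, -0.7, -1.2]
opening: -0.1
t 0.85 case-pos TCP [-814.7 -101.3  245.7] tip z 228.7 open -0.1 Fcase [ 0.7 -0.1 -1.2]
tool axes (cols) in case frame
 [[ 0.004 -1.     0.028]
 [-0.005  0.028  1.   ]
 [-1.    -0.004 -0.004]]
to (-125, 0, 230) tool delta [  17.9 -686.6  120.6]
```

```bash
python3 -m handwheel '{"travel":[[0,-50,9],[0,-50,9],[0,-50,9],[0,-50,9],[0,-50,9],[0,-50,9],[0,-50,9],[0,-50,9],[0,-50,9],[0,-50,9],[0,-50,9],[0,-50,9]],"rot":[[0.03,0,0],[0,0,0],[0,0,0],[0,0,0],[0,0,0],[0,0,0],[0,0,0],[0,0,0],[0,0,0],[0,0,0],[0,0,0],[0,0,0]],"fingers":[1,1,1,1,1,1,1,1,1,1,1,1]}'
python3 -c "
from h import *
st((-110,0,140))"
```

```text
t: 2.35
tool_pos: [447.8, -67.4, 247.5]
tcp_rot: [0.698, -0.109, 0.699, 0.106]
wrist_force: [0.8, 1.2, -0.5]
opening: 0.7
t 2.35 case-pos TCP [-194.5  -13.9  247.5] tip z 230.5 open 0.7 Fcase [-0.9  1.2 -0.5]
tool axes (cols) in case frame
 [[ 0.005 -1.     0.01 ]
 [-0.002  0.01   1.   ]
 [-1.    -0.005 -0.002]]
to (-110, 0, 140) tool delta [107.9 -83.9  15. ]
```

```bash
python3 -m handwheel '{"travel":[[0,-37,7],[0,-37,8],[40,0,0],[40,0,0],[30,0,0],[0,0,0]],"rot":[[0,0,0],[0,0,0],[0,0,0],[0,0,0],[0,0,0],[0,0,0]],"fingers":[1,1,1,1,1,1]}'
python3 - <<'E'
from h import *
st((-85,0,135))
a,_,_=snap('wrist','w1'); b,_,_=snap('scene','s1')
cv2.imwrite('pics/c1.png',np.vstack([cv2.resize(a,(480,300)),cv2.resize(b[130:250,260:450],(480,300))])[:,:,::-1])
E
```

```text
t: 3.1
tool_pos: [485.9, -140.1, 133.8]
tcp_rot: [0.697, -0.115, 0.699, 0.112]
wrist_force: [-0.2, -0.1, 0.6]
opening: -0.0
t 3.10 case-pos TCP [-113.6   -0.2  133.8] tip z 116.8 open -0.0 Fcase [ 0.1 -0.2  0.6]
tool axes (cols) in case frame
 [[ 0.004 -1.    -0.005]
 [-0.003 -0.005  1.   ]
 [-1.    -0.004 -0.003]]
to (-85, 0, 135) tool delta [ -1.1 -28.6   0. ]
```

View pics/c1.png

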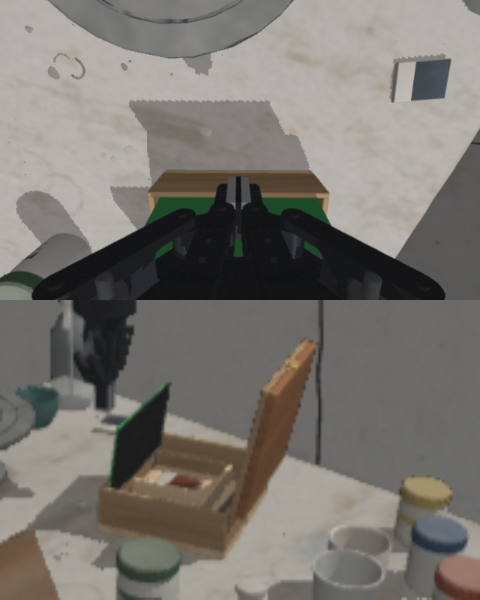

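```bash
python3 -m handwheel '{"travel":[[0,-10,0],[0,-10,0],[0,-10,0],[1,-9,0],[1,-9,0],[1,-9,0],[4,-8,0],[4,-8,0],[4,-8,0],[6,-6,0],[6,-6,0],[6,-6,0]],"rot":[[0,0,0],[0,0,0],[0,0,0],[0,0,0],[0,0,0],[0,0,0],[0,0,0],[0,0,0],[0,0,0],[0,0,0],[0,0,0],[0,0,0]],"fingers":[1,1,1,1,1,1,1,1,1,1,1,1]}'
python3 -c "
from h import *
st((-8,0,80))"
```

```text
t: 4.7
tool_pos: [522.1, -242.1, 105.3]
tcp_rot: [0.7, -0.117, 0.696, 0.11]
wrist_force: [0.2, 0.6, 0.8]
opening: 0.1
t 4.70 case-pos TCP [ -5.4   2.5 105.3] tip z 88.3 open 0.1 Fcase [-0.5  0.4  0.8]
tool axes (cols) in case frame
 [[ 0.012 -1.    -0.006]
 [ 0.004 -0.006  1.   ]
 [-1.    -0.012  0.004]]
to (-8, 0, 80) tool delta [25.2  2.9 -2.6]
```

```bash
python3 -m handwheel '{"travel":[[6,2,0],[6,2,0],[6,1,0],[6,1,0],[6,0,0],[5,0,0],[4,0,0]],"rot":[[0,0,0],[0,0,0],[0,0,0],[0,0,0],[0,0,0],[0,0,0],[0,0,0]],"fingers":[1,1,1,1,1,1,1]}'
python3 - <<'E'
from h import *
st((-8,0,62)); 
b,_,_=snap('scene','s2')
cv2.imwrite('pics/c2.png',cv2.resize(b[130:250,260:450],(760,480))[:,:,::-1])
E
```

```text
t: 5.58
tool_pos: [520.6, -236.7, 63.6]
tcp_rot: [0.7, -0.118, 0.696, 0.109]
wrist_force: [0.9, -1.0, 0.8]
opening: -0.2
t 5.58 case-pos TCP [-11.    2.8  63.6] tip z 46.6 open -0.2 Fcase [1.3 0.5 0.8]
tool axes (cols) in case frame
 [[ 0.013 -1.    -0.007]
 [ 0.005 -0.007  1.   ]
 [-1.    -0.013  0.005]]
to (-8, 0, 62) tool delta [ 1.7 -2.9 -2.8]
```

View pics/c2.png

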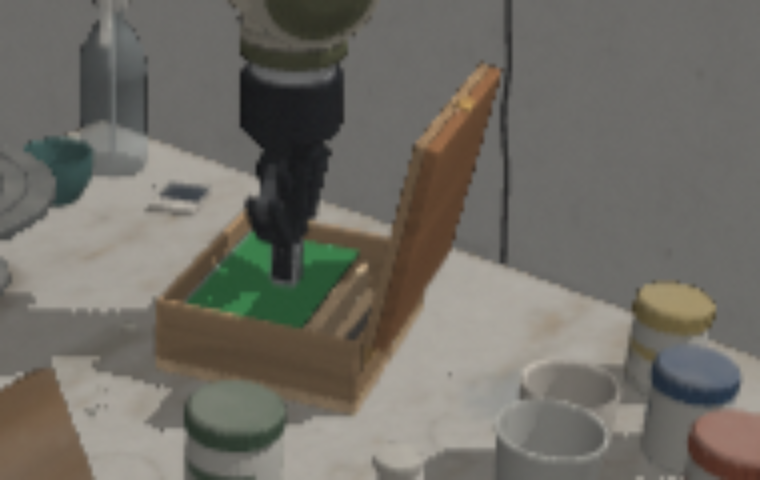

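The flap is almost flat, with the fingertip on it at about (285,280). I'll press the last few mm down until the force rises.

```bash
python3 -m handwheel '{"travel":[[2,0,0],[2,0,0],[2,0,0]],"rot":[[0,0,0],[0,0,0],[0,0,0]],"fingers":[1,1,1]}'
python3 - <<'E'
from h import *
st((-8,0,62)); snap('top','t2'); im,P=cloud('t2')
hsv=cv2.cvtColor(im,cv2.COLOR_RGB2HSV)
g=(hsv[...,0]>45)&(hsv[...,0]<85)&(hsv[...,1]>100); g[:110]=g[230:]=False; g[:,:285]=g[:,410:]=False
q=(P[g]-C)@B; A=np.c_[q[:,:2],np.ones(len(q))]; print(len(q),np.percentile(q,[3,50,97],axis=0).round(),np.linalg.lstsq(A,q[:,2],rcond=None)[0])
E
```

```text
t: 6.0
tool_pos: [520.7, -236.6, 61.7]
tcp_rot: [0.7, -0.118, 0.696, 0.11]
wrist_force: [-8.4, 5.1, 22.7]
opening: 0.3
t 6.00 case-pos TCP [-11.1   2.9  61.7] tip z 44.7 open 0.3 Fcase [-7.4 -6.4 22.7]
tool axes (cols) in case frame
 [[ 0.013 -1.    -0.007]
 [ 0.004 -0.007  1.   ]
 [-1.    -0.013  0.004]]
to (-8, 0, 62) tool delta [-0.3 -3.  -2.9]
133 [[-59. -78.  41.]
 [  2. -68.  44.]
 [ 24.   4.  49.]] [-0.12459107 -0.21010092 37.51523341]
```

```bash
python3 -m handwheel '{"travel":[[-20,0,0],[-45,0,0],[-45,0,0],[-45,0,0],[-45,0,0],[-40,0,0],[0,-45,0],[0,-45,0],[0,-45,0],[0,-45,0],[0,0,0]],"rot":[[0,0,0],[0,0,0],[0,0,0],[0,0,0],[0,0,0],[0,0,0],[0,0,0],[0,0,0],[0,0,0],[0,0,0],[0,0,0]],"fingers":[1,1,1,1,1,1,1,1,1,1,1]}'
python3 - <<'E'
from h import *
st((165,0,210)); snap('top','t3'); im,P=cloud('t3')
b,_,_=snap('scene','s3')
cv2.imwrite('pics/c3.png',np.vstack([cv2.resize(im[90:250,250:490],(450,300)),cv2.resize(b[110:250,260:470],(450,300))])[:,:,::-1])
hsv=cv2.cvtColor(im,cv2.COLOR_RGB2HSV)
g=(hsv[...,0]>45)&(hsv[...,0]<85)&(hsv[...,1]>100); g[:110]=g[230:]=False; g[:,:285]=g[:,410:]=False
q=(P[g]-C)@B; A=np.c_[q[:,:2],np.ones(len(q))]; print(len(q),np.percentile(q,[3,50,97],axis=0).round(),np.linalg.lstsq(A,q[:,2],rcond=None)[0])
E
```

```text
t: 7.42
tool_pos: [576.8, -408.4, 311.9]
tcp_rot: [0.7, -0.118, 0.695, 0.11]
wrist_force: [-0.5, 0.0, 0.1]
opening: 0.1
t 7.42 case-pos TCP [169.7   2.8 311.9] tip z 294.9 open 0.1 Fcase [-0.2 -0.5  0.1]
tool axes (cols) in case frame
 [[ 0.012 -1.    -0.009]
 [ 0.005 -0.009  1.   ]
 [-1.    -0.012  0.005]]
to (165, 0, 210) tool delta [101.8   5.9  -3.3]
 ** On entry to DLASCL parameter number  4 had an illegal value
 ** On entry to DLASCL parameter number  4 had an illegal valueTraceback (most recent call last):
  File "<stdin>", line 7, in <module>
    x, resids, rank, s = _umath_linalg.lstsq(a, b, rcond,
                         ~~~~~~~~~~~~~~~~~~~^^^^^^^^^^^^^
                                             signature=signature)
                                             ^^^^^^^^^^^^^^^^^^^^
    raise LinAlgError("SVD did not converge in Linear Least Squares")
numpy.linalg.LinAlgError: SVD did not converge in Linear Least Squares
```

View pics/c3.png

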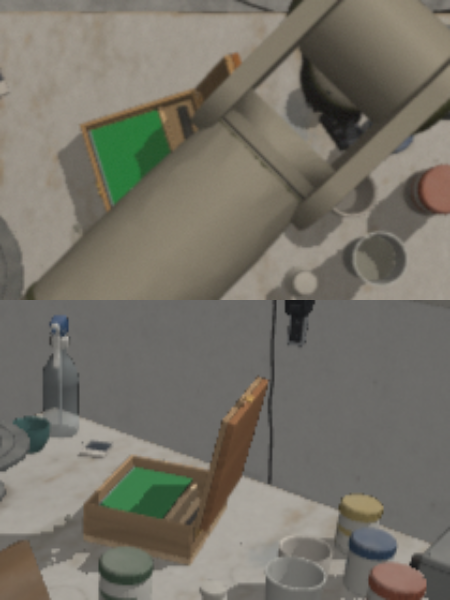

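```bash
python3 - <<'E'
from h import *
im,P=cloud('t3'); hsv=cv2.cvtColor(im,cv2.COLOR_RGB2HSV)
g=(hsv[...,0]>45)&(hsv[...,0]<85)&(hsv[...,1]>100)&(P[...,2]<300); g[:110]=g[230:]=False; g[:,:285]=g[:,410:]=False
q=(P[g]-C)@B; q=q[~np.isnan(q[:,0])&(q[:,0]>-64)&(q[:,0]<20)&(abs(q[:,1])<75)]; A=np.c_[q[:,:2],np.ones(len(q))]; print(len(q),np.percentile(q,[3,50,97],axis=0).round(),np.linalg.lstsq(A,q[:,2],rcond=None)[0])
E
python3 -m handwheel '{"travel":[[35,0,0],[35,0,-3],[33,0,0],[0,0,0]],"rot":[[0,0,0],[0,0,0],[0,0,0],[0,0,0]],"fingers":[1,1,1,1]}'
python3 -c "
from h import *
st((140,0,210))"
```

```text
1021 [[-62. -10.  40.]
 [-28.  36.  45.]
 [ 16.  73.  49.]] [-2.05612438e-03  2.76912243e-03  4.43311437e+01]
t: 8.02
tool_pos: [575.6, -402.6, 213.1]
tcp_rot: [0.701, -0.122, 0.693, 0.111]
wrist_force: [0.2, -0.5, 0.5]
opening: 0.2
t 8.03 case-pos TCP [163.8   3.4 213.1] tip z 196.1 open 0.2 Fcase [0.5 0.  0.5]
tool axes (cols) in case frame
 [[ 0.017 -1.    -0.016]
 [ 0.009 -0.015  1.   ]
 [-1.    -0.017  0.009]]
to (140, 0, 210) tool delta [ 2.6 23.9 -3.1]
```

```bash
python3 -m handwheel '{"travel":[[0,9,-3],[0,9,0],[0,9,0],[0,9,0],[0,9,0],[0,9,0],[0,9,0],[0,9,0],[0,9,0],[0,9,0],[1,9,0]],"rot":[[0,0,0],[0,0,0],[0,0,0],[0,0,0],[0,0,0],[0,0,0],[0,0,0],[0,0,0],[0,0,0],[0,0,0],[0,0,0]],"fingers":[1,1,1,1,1,1,1,1,1,1,1]}'
python3 -c "
from h import *
st((62,0,210),(18,0,192))"
```

```text
t: 9.4
tool_pos: [540.2, -304.1, 217.4]
tcp_rot: [0.704, -0.126, 0.69, 0.108]
wrist_force: [1.8, -2.8, -0.0]
opening: -0.2
t 9.40 case-pos TCP [ 59.1   0.4 217.4] tip z 200.4 open -0.2 Fcase [ 3.2  0.9 -0. ]
tool axes (cols) in case frame
 [[ 0.029 -0.999 -0.017]
 [ 0.015 -0.017  1.   ]
 [-0.999 -0.029  0.015]]
to (62, 0, 210) tool delta [ 7.5 -2.6 -0.6]
to (18, 0, 192) tool delta [24.3 41.8 -0.1]
```

```bash
python3 -m handwheel '{"travel":[[5,7,0],[5,7,0],[5,7,0],[5,7,0],[6,7,0],[7,6,0],[7,6,0],[7,6,0]],"rot":[[0,0,0],[0,0,0],[0,0,0],[0,0,0],[0,0,0],[0,0,0],[0,0,0],[0,0,0]],"fingers":[1,1,1,1,1,1,1,1]}'
python3 -c "
from h import *
st((-17,0,160),(-35,0,129))"
```

```text
t: 10.4
tool_pos: [522.5, -251.1, 166.0]
tcp_rot: [0.704, -0.126, 0.691, 0.108]
wrist_force: [-0.2, 0.3, 2.3]
opening: -0.0
t 10.40 case-pos TCP [3.30e+00 1.00e-01 1.66e+02] tip z 149.0 open -0.0 Fcase [-0.3 -0.1  2.3]
tool axes (cols) in case frame
 [[ 0.028 -0.999 -0.017]
 [ 0.015 -0.017  1.   ]
 [-1.    -0.028  0.014]]
to (-17, 0, 160) tool delta [ 5.4 20.5  0.2]
to (-35, 0, 129) tool delta [35.9 39.3  0.1]
```

```bash
python3 -m handwheel '{"travel":[[6,7,0],[6,7,0],[7,6,0],[7,5,0],[8,4,0],[8,3,0],[8,2,0],[8,1,0]],"rot":[[0,0,0],[0,0,0],[0,0,0],[0,0,0],[0,0,0],[0,0,0],[0,0,0],[0,0,0]],"fingers":[1,1,1,1,1,1,1,1]}'
python3 -c "
from h import *
st((-40,0,95))"
```

```text
t: 11.4
tool_pos: [511.1, -216.3, 102.2]
tcp_rot: [0.703, -0.126, 0.691, 0.109]
wrist_force: [-0.9, 1.9, 2.1]
opening: -0.2
t 11.40 case-pos TCP [-3.330e+01  1.000e-01  1.022e+02] tip z 85.2 open -0.2 Fcase [-2.1 -0.3  2.1]
tool axes (cols) in case frame
 [[ 0.026 -1.    -0.018]
 [ 0.014 -0.017  1.   ]
 [-1.    -0.026  0.013]]
to (-40, 0, 95) tool delta [ 7.   6.9 -0. ]
```

```bash
python3 -m handwheel '{"travel":[[3,1,0],[3,0,0],[2,0,0],[2,0,0]],"rot":[[0,0,0],[0,0,0],[0,0,0],[0,0,0]],"fingers":[1,1,1,1]}'
python3 -c "
from h import *
st((-40,0,95))"
```

```text
t: 11.9
tool_pos: [511.1, -215.6, 94.7]
tcp_rot: [0.703, -0.126, 0.691, 0.109]
wrist_force: [-9.9, 6.7, 26.8]
opening: -0.0
t 11.90 case-pos TCP [-34.    0.3  94.7] tip z 77.7 open -0.0 Fcase [-9.5 -7.3 26.8]
tool axes (cols) in case frame
 [[ 0.026 -1.    -0.018]
 [ 0.014 -0.018  1.   ]
 [-1.    -0.026  0.013]]
to (-40, 0, 95) tool delta [-0.5  6.  -0.2]
```

The lid is on its stop, at 27 N with the tip at 77.7 mm. I'll retreat up and clear, then check.

```bash
python3 -m handwheel '{"travel":[[-10,0,0],[-30,0,0],[-45,0,0],[-45,0,0],[-45,0,0],[0,45,0],[0,45,0],[0,45,0],[0,45,0],[0,45,0],[0,0,0]],"rot":[[0,0,0],[0,0,0],[0,0,0],[0,0,0],[0,0,0],[0,0,0],[0,0,0],[0,0,0],[0,0,0],[0,0,0],[0,0,0]],"fingers":[1,1,1,1,1,1,1,1,1,1,1]}'
python3 - <<'E'
from h import *
st(); snap('top','t4'); im,P=cloud('t4'); b,_,_=snap('scene','s4')
cv2.imwrite('pics/c4.png',np.vstack([cv2.resize(im[60:300,150:530],(475,300)),cv2.resize(b[110:290,200:480],(475,300))])[:,:,::-1])
q=((P.reshape(-1,3)-C)@B); q=q[~np.isnan(q[:,0])]; 
s=q[(q[:,0]>-75)&(q[:,0]<75)&(abs(q[:,1])<85)&(q[:,2]<150)]
print(len(s),np.linalg.lstsq(np.c_[s[:,:2],np.ones(len(s))],s[:,2],rcond=None)[0],np.percentile(s[:,2],[2,50,98]))
_,P0=cloud('t0')
m=((P[...,2]>20)&(P[...,2]<300)).astype(np.uint8); n,l,st_,c=cv2.connectedComponentsWithStats(m)
for i in range(1,n):
    if st_[i,4]>60: w=P[l==i]; print(c[i].round(),st_[i,4],np.percentile(w,[2,98],axis=0).round().tolist())
E
```

```text
t: 13.28
tool_pos: [431.7, 5.5, 271.0]
tcp_rot: [0.705, -0.126, 0.689, 0.107]
wrist_force: [0.1, -0.3, -1.1]
opening: -0.1
t 13.28 case-pos TCP [-268.8   -6.5  271. ] tip z 254.0 open -0.1 Fcase [ 0.3  0.  -1.1]
tool axes (cols) in case frame
 [[ 0.03  -0.999 -0.015]
 [ 0.018 -0.015  1.   ]
 [-0.999 -0.03   0.018]]
4299 [ 1.26422845e-03 -1.09806534e-04  7.74779985e+01] [73.27200264 77.46587247 81.65176951]
[493. 127.] 2070 [[602.0, -685.0, 26.0], [730.0, -594.0, 64.0]]
[193. 116.] 1028 [[628.0, 62.0, 26.0], [694.0, 111.0, 217.0]]
[434. 128.] 554 [[629.0, -522.0, 24.0], [681.0, -469.0, 78.0]]
[335. 180.] 5003 [[431.0, -340.0, 65.0], [615.0, -164.0, 82.0]]
[203. 156.] 269 [[548.0, 47.0, 21.0], [612.0, 110.0, 49.0]]
[457. 160.] 555 [[549.0, -576.0, 27.0], [601.0, -524.0, 78.0]]
[484. 191.] 722 [[472.0, -644.0, 25.0], [529.0, -586.0, 86.0]]
[438. 192.] 370 [[467.0, -530.0, 23.0], [527.0, -468.0, 76.0]]
[230. 239.] 4269 [[278.0, -72.0, 85.0], [484.0, 72.0, 94.0]]
[451. 227.] 754 [[381.0, -563.0, 36.0], [441.0, -500.0, 94.0]]
[412. 240.] 134 [[364.0, -459.0, 44.0], [393.0, -431.0, 55.0]]
[379. 266.] 602 [[287.0, -389.0, 35.0], [345.0, -332.0, 86.0]]
[204. 382.] 4093 [[15.0, -76.0, 23.0], [99.0, 144.0, 261.0]]
```

View pics/c4.png

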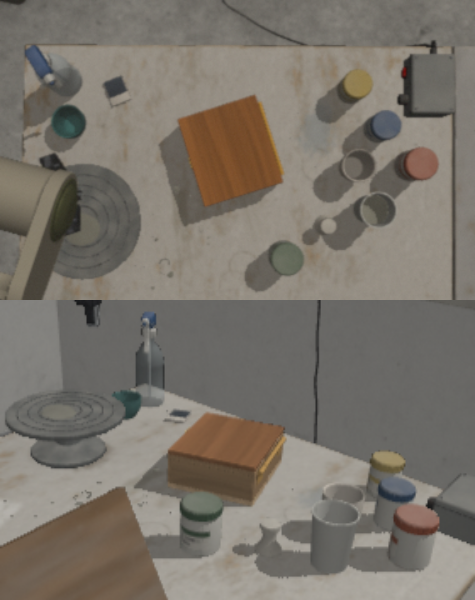

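The lid is shut: its top face is level at 77.5 mm, against 78 mm expected. The bystanders haven't moved and the arm is clear.

```bash
python3 -c "
from workcell import hand_in
print(hand_in())"
```

```text
the job is handed in; nothing more can be done
None
```

The tile case is put away: I pushed the flap down flat first, then swung the lid fully shut. I used only the tips of the closed fingers, and handed in at about 13.4 s of the 58 s.

- **Flap:** before I touched the lid, the flap measured level at 44–45 mm, against 45 mm expected. I pressed it to its stop with about 23 N.
- **Lid:** its top face is level at 77.5 mm, against 78 mm for fully shut. I pressed it to its stop with about 27 N.
- **Surroundings:** all the bystanders measured by the top camera are where they were at the start, within about 1 mm. I judged test_tile_3 only by eye, since it is too low for that check. The arm finished well clear, with the fingertips at 254 mm and no contact force.
- **Not confirmed:** the tiles and marker inside the case can't be seen now that it is shut. I never touched them.

No check failed. One plane fit on the flap gave a wrong slope while the gripper blocked the view, and repeating it with a clear view gave the level reading above.

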